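# Clear, fill and shut the slide-top spares box

## Task

The control cabinet is fixed and the spares box has to be packed: first clear every offcut off its lid into the yellow scrap bin, then slide the lid over its end ridge fully open. Put every spare relay from the mat into the box, in one layer so that the lid passes over them, and slide the lid shut, forcing it over the ridge until it is fully home. Leave the other things on the bench undisturbed and let no offcut fall into the box.

Things in the scene. Friction and masses are not known exactly. Their poses are not given: they have to be found in the camera images.
- spares_box: grey open-topped box fixed to the bench, outside 140 (its x) x 130 (its y) x 64 mm high, with a blue lid that slides in side channels along the box's own x axis. Origin: centre of its underside, z up. Inside it is 129 mm along x (from x = -65 to +64 mm) x 118 mm along y; inner floor 5 mm above the bench. The side walls and channel lips reach 64 mm height; the end wall at -x 58 mm, the one at +x 46 mm.
- lid (a joint): how far the lid has slid towards the box's +x, in m: 0 is shut, fully home; 0.125 is the open stop (the box is then uncovered from x = -65 to +55 mm). Near shut, between about 0.015 and 0.001, it rides over a sprung end ridge at the mouth: up to about 10 N along the slide, both ways; elsewhere about 1.5 N. The lid cannot come out. Its top surface is 58 mm above the bench, 140 x 116 mm.
- lid_grip (a point): centre of the orange grip bar that stands across the lid: 12 mm thick along the slide, 56 mm long across it (box y), 30 mm high, from 58 to 88 mm above the bench; this point is at 73 mm. Moves with the lid; axes as the box's. With the lid shut it is 50 mm from the box centre towards +x.
- bin: yellow open scrap bin fixed to the bench, outside 125 (x) x 115 (y) x 60 mm high, walls and floor 4 mm. Origin: centre of its underside.
- mat: black rubber mat fixed on the bench, 175 x 115 mm, 3 mm thick; the relays start standing on it. Origin: centre of its underside.
- relay0_c (a point): spare plug-in relay, amber block 21 (x) x 28 (y) x 36 mm (z), 40 g, black foot and white cap; this point is its centre, axes along its edges (z up as it stands; it may get knocked over). May be absent.
- relay1_c (a point): spare plug-in relay, amber block 21 (x) x 28 (y) x 36 mm (z), 40 g, black foot and white cap; this point is its centre, axes along its edges (z up as it stands; it may get knocked over). May be absent.
- relay2_c (a point): spare plug-in relay, amber block 21 (x) x 28 (y) x 36 mm (z), 40 g, black foot and white cap; this point is its centre, axes along its edges (z up as it stands; it may get knocked over). May be absent.
- offcut0_c (a point): white plastic duct offcut, U-shaped, 20 (x) x 28 (y) x 20 mm high, open at the top and at its y ends; starts on top of the shut lid; this point is its centre, axes along its edges. May be absent.
- offcut1_c (a point): aluminium profile offcut 20 (x) x 28 (y) x 20 mm high; starts on top of the shut lid; this point is its centre, axes along its edges. May be absent.
- offcut2_c (a point): copper bar offcut 18 (x) x 26 (y) x 18 mm high; starts on top of the shut lid; this point is its centre, axes along its edges. May be absent.
- screwdriver: green-handled screwdriver lying behind the work; a bystander, not to be disturbed. Origin: centre of its underside.
- clamp_ring: steel pipe ring, 60 mm across, 18 mm high; a bystander, not to be disturbed. Origin: centre of its underside.
- cleaner: white bottle 56 mm across, 150 mm high, blue cap; a bystander, not to be disturbed. Origin: centre of its underside.
- meter: grey hand meter 150 x 75 x 35 mm; a bystander, not to be disturbed. Origin: centre of its underside.
- terminals: row of grey terminal blocks 20 x 90 x 40 mm; a bystander, not to be disturbed. Origin: centre of its underside.
- rail_piece: length of steel mounting rail 35 x 140 x 7.5 mm; a bystander, not to be disturbed. Origin: centre of its underside.

How it is judged:
By the outcome, as a careful person would: the job done as asked, in the order asked, and still so for the second after the job is handed in, with the robot touching nothing.
Of relay0, relay1, relay2 only 2 to 3 are there at a start; the rules pass over those that are not, and their reading is None.
Of offcut0, offcut1, offcut2 only 2 to 3 are there at a start; the rules pass over those that are not, and their reading is None.
At some moment in a run one of relay0, relay1, relay2 may be knocked a few centimetres aside while the robot is not near it.
Once in a run the grip may slacken for a moment while it holds something.
It also fails if it takes over 210 s, if anything falls off the work surface, if the arm or the gripper's body presses on something with over 40 N, if the wrist force passes 120 N, or if a joint passes its speed limit or range.

## Robot

A 6-joint arm with a two-finger parallel gripper is mounted at the origin on the work surface. World frame = base frame: x ahead of the robot, y to its left, z up, the work surface at z = 0. Lengths are in mm, angles in degrees, forces in N, time in s.
With the tool pointing down it reaches from about 350 to 1000 mm from the base axis. Payload 7.1 kg.
Tool frame: the origin (TCP) lies at the very end of the fingers, on their centre line; the grasp point (between the pads) lies robot.grip_point_offset behind it (robot.grip_point_offset is the distance from the TCP to the grasp point, in mm); x points along the fingers, y is the direction in which the jaws open and shut, and the axes are right-handed (so a half turn about x gives the same grasp; the last joint's range is limited). The gripper opens to 85 mm and grips with 20 to 120 N. Pads are 22 mm wide; open, the fingers measure 114 mm over their backs; the gripper's body (76 mm by 85 mm) begins 54 mm behind the grasp point. The pads swing forward as they close: fully open they stand 13 mm farther back than shut.
Start: joints at [-72.823, 24.242, 93.386, -0, 62.372, -1.089], TCP at [195.91, -593.485, 231.319] pointing down, gripper open.
Joint ranges: [-172.04, 172.04], [-51.8, 120.97], [4.93, 147.93], [-75.15, 255.16], [6.16, 154.13], [-145.62, 145.62]. Speed limits (degrees/s): [136.94, 136.94, 172.46, 180, 180, 180].

## Interface

Orientations are given as a 3x3 rotation matrix whose columns are the frame's x, y, z axes.
In Python, from plant import readout, imaging, robot, find_in, landmark_of gives the robot as it stands.
- The arm moves only by the tool apply_moves, never from a script. Its argument "steps" is a list of rows, each a list of 7 numbers: the shift along the world's x, y, z each as a share of 5 cm, from -1 to 1, then the turn, a rotation vector about the world's x, y, z each as a share of 180 degrees, from -1 to 1, then the opening, from 0 (shut) to 1 (fully open). In form: [[dx, dy, dz, rx, ry, rz, grip], ...]. A call has 1 to 12 rows; each row shifts and turns the commanded pose from where the row before left it; what a row does not reach is not made up. A row lasts 1/12 s, in which the tool goes at most 41.7 mm and 7.16 degrees, less where a joint would pass 70% of its speed; a pose out of reach is approached as far as the arm can. A call with a number of a shift or a turn outside -1 to 1 is refused whole. A call with a gripper value outside its range is refused whole. The fingers move at their own pace and stop on an object; "force" is the grip in N (left out, the last holds). Time passes only in rows, so rows that do not move let the fingers close. It gives the time, the measured TCP pose, the force and the opening at its end, in the units of the state.
- readout.get_state(): the state, without advancing time (a new reading comes with each control period).
- imaging.camera(name): name is "side" or "top" or "wrist"; returns (picture, depth): 480x640x3 uint8, red, green, blue; 480x640 float32, mm along the optical axis (not along the pixel's ray), 0 where there is no reading.
- imaging.get_calibration(name): a dict with "fov_y" (degrees; the focal length in pixels is half the picture's height over the tangent of half this angle, whatever the lens; pixels are square), "cx", "cy" (the principal point, pixels), "dist_coeffs" ([k1, k2, p1, p2, k3] as OpenCV has them; the pictures are not rectified), "R" (3x3) and "t" (3): a world point X has camera coordinates R X + t. Camera axes: x right, y down, z forward; pixel columns grow to the right and rows downward; lengths in mm; the calibration is good to about 2 mm. A picture is of the moment at which its call begins: read the wrist's pose just before it. get_calibration takes no time and is no camera call; for the wrist camera it gives the pose at the moment of the call.
- robot.job_done(): hands the job in, once; it reports no verdict.
Trained networks look in the newest picture that a camera, given by its name, has taken for a name from the list of things; names that differ only in an ending like _2 or _b are one class to them, and where a whole thing is asked for, a point or a joint stands for the part that bears it (a point fixed in the world has none). Each returns a list of dicts, best first, with "p" (0 to 1); they miss things now and then, are a little off and sometimes report something else, mostly with a low value. They report only what shows in the picture. A call takes as long as a camera call.
- find_in(camera, query): "centre" ([column, row] in pixels, amid what is visible of it).
- landmark_of(camera, query): "centre" ([column, row] in pixels: a listed point, or the origin of a listed thing).
The state is a dict: "time_s": time; "joint_pos": joint angles; "qvel": joint speeds; "joint_efforts": joint torques, N m; "position": TCP position; "ee_rot": TCP orientation; "contact_force": force on the tool from outside, world axes, zero at the start; "moment": the same for the moment, N m; "width": finger opening in mm.
Only numpy, scipy, OpenCV 4.12 (cv2) and the standard library are available. Lean on these libraries where they do the work, as an engineer would, in place of code of your own. Each camera call takes 0.05 s, during which the arm holds its last target.

## Working session

There is one attempt and no reset: what is moved stays moved. The work goes in short steps, Python scripts to look and compute and a tool call to move; the robot and the scene stay as the last step left them, time stands still between calls to the robot, and variables do not carry over. Pictures are saved under pics/ and viewed, and the job is handed in when it is done.

Besides the shell and the picture viewer there is one more tool, called as name(argument=value, ...) on one line, values as JSON. apply_moves: Moves the arm, as the interface text tells. Its arguments: {"type":"object","properties":{"steps":{"type":"array"},"force":{"type":"number"}},"required":["steps"]}

```bash
ls; mkdir -p pics; cat > h.py <<'E'
import numpy as np, cv2
from plant import readout, imaging, robot, find_in, landmark_of
def snap(cam,name):
    cal=imaging.get_calibration(cam)
    p,d=imaging.camera(cam)
    cv2.imwrite('pics/'+name+'.png',p[:,:,::-1]); np.save('pics/'+name+'.npy',d)
    return p,d,cal
def K(cal):
    f=240/np.tan(np.radians(cal['fov_y']/2))
    return np.array([[f,0,cal['cx']],[0,f,cal['cy']],[0,0,1]]),np.array(cal['dist_coeffs'],float)
def ray(cal,uv):
    k,dc=K(cal)
    n=cv2.undistortPoints(np.array(uv,float).reshape(-1,1,2),k,dc).reshape(-1,2)
    R=np.array(cal['R']);t=np.array(cal['t'])
    d=np.c_[n,np.ones(len(n))]@R
    return -R.T@t,d
def onz(cal,uv,z):
    c,d=ray(cal,uv); return c+d*((z-c[2])/d[:,2])[:,None]
def cloud(cal,depth,sl=1):
    v,u=np.mgrid[0:480:sl,0:640:sl]; uv=np.c_[u.ravel(),v.ravel()]
    c,d=ray(cal,uv); z=depth[uv[:,1],uv[:,0]]
    return uv,c+d*z[:,None],z>0
def proj(cal,P):
    k,dc=K(cal)
    return cv2.projectPoints(np.array(P,float).reshape(-1,1,3),cv2.Rodrigues(np.array(cal['R'],float))[0],np.array(cal['t'],float),k,dc)[0].reshape(-1,2)
E
python3 - <<'E'
from h import *
s=readout.get_state()
for k,v in s.items(): print(k,np.round(v,3).tolist())
print(vars(robot) if hasattr(robot,'__dict__') else '', robot.grip_point_offset)
for c in ['side','top','wrist']:
    p,d,cal=snap(c,c+'0'); print(c,cal)
E
```

```text
pics
time_s 0.0
joint_pos [-72.822, 24.284, 93.432, -0.001, 62.374, -1.087]
qvel [-0.006, 0.059, 0.043, -0.013, -0.06, 0.047]
joint_efforts [0.001, -55.738, -28.175, -0.0, 0.007, -0.0]
position [195.759, -592.966, 230.552]
ee_rot [[-0.0, 0.313, -0.95], [0.001, -0.95, -0.313], [-1.0, -0.002, -0.0]]
contact_force [-0.324, 0.559, 0.649]
moment [0.022, -0.013, 0.035]
width 85.527
{} 18.700000000000003
side {'fov_y': 45.215961089052975, 'cx': 325.6909039904873, 'cy': 246.1352003704218, 'dist_coeffs': array([-0.06797233,  0.        ,  0.        ,  0.        ,  0.        ]), 'R': array([[-0.96217136, -0.27221898, -0.01109489],
       [-0.15660428,  0.58593095, -0.79508491],
       [ 0.22293804, -0.76327043, -0.60639664]]), 't': array([505.46553059, 184.54478089, 998.31537974])}
top {'fov_y': 53.169367430716456, 'cx': 309.9035695595422, 'cy': 238.24930676284472, 'dist_coeffs': array([0.01265514, 0.        , 0.        , 0.        , 0.        ]), 'R': array([[-2.73419038e-02, -9.99625745e-01, -8.88408043e-04],
       [-9.88741367e-01,  2.71749677e-02, -1.47146286e-01],
       [ 1.47115358e-01, -3.14485381e-03, -9.89114342e-01]]), 't': array([-47.81813029, 546.12553033, 988.47195354])}
wrist {'fov_y': 58.88181484605869, 'cx': 318.27159716289714, 'cy': 243.17923435596336, 'dist_coeffs': array([-0.10006688,  0.        ,  0.        ,  0.        ,  0.        ]), 'R': array([[ 0.31463577, -0.94920993, -0.00219887],
       [-0.90941755, -0.30210784,  0.28581564],
       [-0.27196334, -0.08792813, -0.9582821 ]]), 't': array([-622.62819507,  -37.60169311,  379.25240372])}
```

View pics/top0.png

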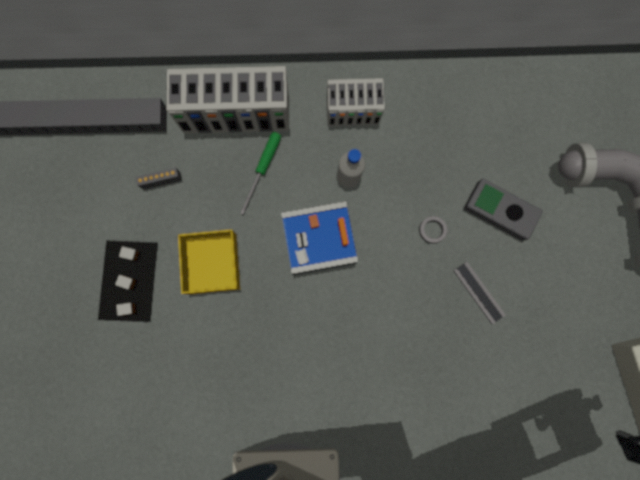

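View pics/side0.png

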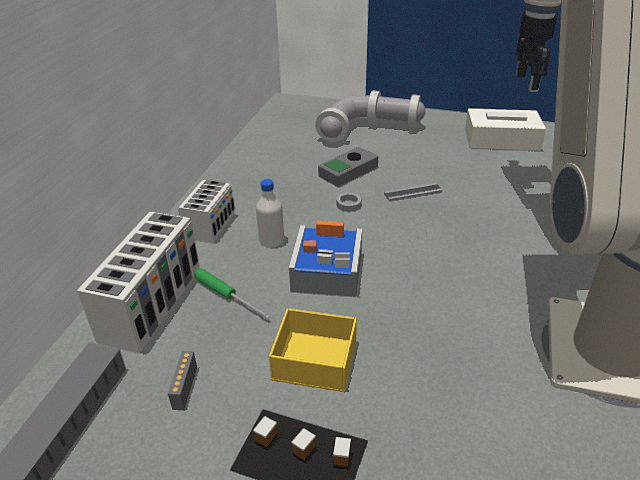

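```bash
python3 - <<'E'
from h import *
import json
zs={'spares_box':0,'lid_grip':73,'bin':0,'mat':0,'relay0_c':21,'relay1_c':21,'relay2_c':21,'offcut0_c':68,'offcut1_c':68,'offcut2_c':67,'clamp_ring':0,'cleaner':0,'meter':0,'terminals':0,'rail_piece':0,'screwdriver':0}
for c in ['top','side']:
    cal=imaging.get_calibration(c)
    for q,z in zs.items():
        imaging.camera(c) if 0 else None
        r=landmark_of(c,q)
        print(c,q,[(round(x['p'],2),np.round(x['centre']).tolist(),np.round(onz(cal,x['centre'],z)[0,:2]).tolist()) for x in r[:3]])
E
```

```text
top spares_box [(0.64, [318.0, 237.0], [554.0, -81.0])]
top lid_grip [(0.82, [344.0, 230.0], [556.0, -133.0]), (0.71, [158.0, 179.0], [675.0, 254.0]), (0.3, [315.0, 221.0], [576.0, -73.0])]
top bin [(0.78, [214.0, 261.0], [506.0, 150.0])]
top mat [(0.69, [129.0, 280.0], [468.0, 337.0]), (0.63, [302.0, 241.0], [545.0, -45.0])]
top relay0_c [(0.78, [128.0, 310.0], [404.0, 329.0]), (0.57, [214.0, 262.0], [501.0, 146.0]), (0.55, [258.0, 178.0], [686.0, 50.0])]
top relay1_c [(0.79, [127.0, 281.0], [465.0, 333.0]), (0.56, [161.0, 180.0], [687.0, 264.0])]
top relay2_c [(0.55, [132.0, 255.0], [522.0, 325.0])]
top offcut0_c [(0.66, [300.0, 257.0], [502.0, -41.0]), (0.28, [497.0, 210.0], [591.0, -458.0])]
top offcut1_c [(0.66, [304.0, 240.0], [538.0, -51.0]), (0.46, [319.0, 244.0], [528.0, -82.0]), (0.33, [129.0, 280.0], [465.0, 312.0])]
top offcut2_c [(0.54, [315.0, 221.0], [577.0, -74.0])]
top clamp_ring [(0.61, [432.0, 231.0], [559.0, -337.0])]
top cleaner [(0.92, [347.0, 176.0], [692.0, -151.0])]
top meter [(0.66, [348.0, 177.0], [690.0, -153.0]), (0.64, [499.0, 210.0], [603.0, -489.0]), (
[... 747 characters left out ...]
9, [266.0, 433.0], [524.0, 329.0])]
side offcut0_c [(0.76, [347.0, 260.0], [495.0, -45.0])]
side offcut1_c [(0.6, [328.0, 260.0], [530.0, -35.0]), (0.28, [313.0, 359.0], [485.0, 210.0])]
side offcut2_c [(0.63, [310.0, 245.0], [577.0, -73.0])]
side clamp_ring [(0.91, [348.0, 205.0], [563.0, -333.0])]
side cleaner [(0.78, [271.0, 240.0], [693.0, -152.0])]
side meter [(0.71, [349.0, 172.0], [600.0, -484.0])]
side terminals [(0.76, [184.0, 387.0], [694.0, 269.0]), (0.67, [346.0, 206.0], [567.0, -325.0])]
side rail_piece [(0.75, [413.0, 193.0], [421.0, -426.0]), (0.49, [267.0, 436.0], [528.0, 319.0]), (0.3, [349.0, 206.0], [561.0, -329.0])]
side screwdriver [(0.82, [231.0, 300.0], [703.0, 50.0])]
```

```bash
python3 - <<'E'
from h import *
s=readout.get_state(); R=s['ee_rot'];R=np.array(R)
cal=imaging.get_calibration('wrist'); c=-np.array(cal['R']).T@cal['t']
print('cam in tool',R.T@(c-s['position'])); print('cam axes in tool (rows)',np.array(cal['R'])@R)
cal=imaging.get_calibration('top'); d=np.load('pics/top0.npy')
uv,P,ok=cloud(cal,d)
def rect(m,n):
    q=P[m&ok][:,:2].astype(np.float32); print(n,len(q),cv2.minAreaRect(q),np.round(P[m&ok][:,2].mean(),1))
x,y,z=P.T
rect((z>52)&(z<70)&(abs(x-550)<100)&(abs(y+85)<90),'box')
rect((z>80)&(z<95)&(abs(x-556)<60)&(abs(y+133)<30),'grip')
rect((z>50)&(z<65)&(abs(x-505)<80)&(abs(y-148)<80),'bin')
for i,(a,b) in enumerate([(404,329),(467,333),(523,328)]): rect((z>30)&(z<50)&(abs(x-a)<25)&(abs(y-b)<30),'relay%d'%i)
for i,(a,b) in enumerate([(500,-43),(534,-45),(577,-73)]): rect((z>70)&(z<85)&(abs(x-a)<20)&(abs(y-b)<20),'off%d'%i)
E
```

```text
cam in tool [-142.1823937    -1.34997075  -73.1243649 ]
cam axes in tool (rows) [[ 7.98251028e-04  9.99998911e-01 -1.24166836e-03]
 [-2.85842351e-01  1.41803599e-03  9.58275607e-01]
 [ 9.58276324e-01 -4.10023087e-04  2.85843172e-01]]
box 3624 ((543.7874755859375, -80.73326873779297), (131.00453186035156, 140.0889892578125), 8.656365394592285) 59.5
grip 162 ((550.9168701171875, -129.8732452392578), (55.641361236572266, 11.987406730651855), 8.166790008544922) 87.8
bin 571 ((499.75970458984375, 155.09609985351562), (125.32427978515625, 115.82086181640625), 4.075390338897705) 58.6
relay0 158 ((405.6161193847656, 331.7801513671875), (21.752365112304688, 29.796358108520508), 8.682514190673828) 39.4
relay1 155 ((462.52978515625, 334.35394287109375), (30.4797306060791, 21.229095458984375), 69.84928894042969) 39.1
relay2 149 ((523.5054321289062, 328.7937927246094), (29.761709213256836, 21.114431381225586), 75.01849365234375) 39.7
off0 41 ((502.79974365234375, -43.566864013671875), (27.08819007873535, 19.65624237060547), 14.533947944641113) 78.4
off1 138 ((532.8820190429688, -44.92305374145508), (37.000328063964844, 19.722652435302734), 7.880680561065674) 78.0
off2 107 ((575.7191162109375, -70.37405395507812), (25.48584747314453, 17.86212158203125), 11.801248550415039) 75.7
```

apply_moves(steps=[[0.435,0.648,0.025,0,0,0.0278,1],[0.435,0.648,0.025,0,0,0.0278,1],[0.435,0.648,0.025,0,0,0.0278,1],[0.435,0.648,0.025,0,0,0.0278,1],[0.435,0.648,0.025,0,0,0.0278,1],[0.435,0.648,0.025,0,0,0.0278,1],[0.435,0.648,0.025,0,0,0.0278,1],[0.435,0.648,0.025,0,0,0.0278,1],[0.435,0.648,0.025,0,0,0.0278,1],[0.435,0.648,0.025,0,0,0.0278,1],[0.435,0.648,0.025,0,0,0.0278,1],[0.435,0.648,0.025,0,0,0.0278,1]], force=40)

```text
time_s: 2.75
position: [457.7, -203.0, 246.7]
ee_rot: [[0.001, 0.98, -0.198], [-0.0, -0.198, -0.98], [-1.0, 0.001, 0.0]]
contact_force: [0.4, -0.5, -0.1]
width: 85.3
```

apply_moves(steps=[[0.435,0.648,0.025,0,0,0.0278,1],[0.435,0.648,0.025,0,0,0.0278,1],[0.435,0.648,0.025,0,0,0.0278,1],[0.435,0.648,0.025,0,0,0.0278,1],[0,0,0,0,0,0,1],[0,0,0,0,0,0,1]])

```text
time_s: 3.25
position: [544.8, -73.3, 251.3]
ee_rot: [[0.0, 0.989, 0.148], [-0.0, 0.148, -0.989], [-1.0, 0.0, 0.0]]
contact_force: [-0.0, -0.4, -0.2]
width: 85.5
```

```bash
cat >> h.py <<'E'
def rects(cal,d,regs):
    uv,P,ok=cloud(cal,d); x,y,z=P.T
    out={}
    for n,(cx,cy,hx,hy,z0,z1) in regs.items():
        m=ok&(abs(x-cx)<hx)&(abs(y-cy)<hy)&(z>z0)&(z<z1)
        if m.sum()<15: print(n,'none',m.sum()); continue
        q=P[m]
        r=cv2.minAreaRect(q[:,:2].astype(np.float32)); out[n]=r
        print(n,m.sum(),np.round(r[0],1),np.round(r[1],1),round(r[2],1),'z',np.round(np.percentile(q[:,2],[5,50,95]),1))
    return out
def st():
    s=readout.get_state(); R=np.array(s['ee_rot'])
    print('t',round(s['time_s'],2),'pos',np.round(s['position'],1),'yang',round(np.degrees(np.arctan2(R[1,1],R[0,1])),1),'w',round(s['width'],1),'F',np.round(s['contact_force'],1),'j',np.round(s['joint_pos'],0))
E
python3 - <<'E'
from h import *
st(); p,d,cal=snap('wrist','w1')
rects(cal,d,{'grip':(551,-130,50,25,82,95),'box':(544,-81,100,100,52,68),'off0':(500,-44,18,25,70,85),'off1':(534,-45,17,25,70,85),'off2':(576,-71,25,25,70,85)})
E
```

```text
t 3.25 pos [544.8 -73.3 251.3] yang 8.5 w 85.5 F [-0.  -0.4 -0.2] j [ -9.  17. 102.  -0.  61. -17.]
grip 1134 [ 553.7 -129.7] [55.9 12.5] 8.6 z [83.7 87.3 88.5]
box 23176 [545.8 -80.9] [130.3 140.8] 8.6 z [56.5 57.9 64.1]
off0 374 [505.2 -43.6] [28.3 20.5] 15.0 z [71.8 77.3 78.7]
off1 976 [534.4 -45. ] [35.4 20.4] 6.7 z [76.  77.6 78.8]
off2 828 [569.7 -66.6] [27.  48.5] 69.6 z [73.4 75.5 77. ]
```

View pics/w1.png

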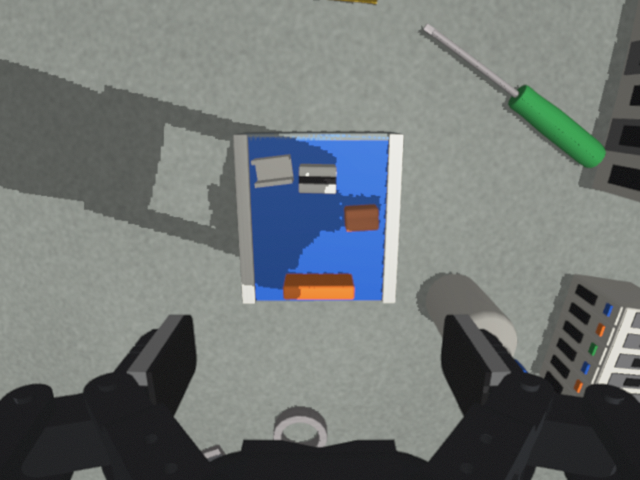

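```bash
cat >> h.py <<'E'
def clusters(cal,d,reg,minn=60,gap=3.0):
    # reg: cx,cy,hx,hy,z0,z1 ; connected components on a 1.5 mm grid
    uv,P,ok=cloud(cal,d); x,y,z=P.T
    cx,cy,hx,hy,z0,z1=reg
    m=ok&(abs(x-cx)<hx)&(abs(y-cy)<hy)&(z>z0)&(z<z1)
    q=P[m]; g=2.0
    im=np.zeros((int(2*hx/g)+2,int(2*hy/g)+2),np.uint8)
    i=((q[:,0]-cx+hx)/g).astype(int); j=((q[:,1]-cy+hy)/g).astype(int)
    im[i,j]=1
    n,lab=cv2.connectedComponents(im,connectivity=8)
    l=lab[i,j]
    for k in range(1,n):
        s=q[l==k]
        if len(s)<minn: continue
        r=cv2.minAreaRect(s[:,:2].astype(np.float32))
        print(k,len(s),np.round(r[0],1),np.round(r[1],1),round(r[2],1),'z',np.round(np.percentile(s[:,2],[5,50,95]),1))
E
python3 - <<'E'
from h import *
cal=imaging.get_calibration('wrist');d=np.load('pics/w1.npy')
clusters(cal,d,(545,-60,60,50,66,100))
print()
clusters(cal,d,(545,-60,60,50,73,100))
E
```

```text
1 210 [502.  -36.3] [28.3  3.2] 15.2 z [68.7 77.  78.5]
2 229 [506.6 -52.9] [28.1  3.4] 14.9 z [67.9 77.  78.6]
3 1064 [539.1 -45.5] [27.8 20.5] 7.2 z [75.6 77.4 78.6]
4 824 [577.3 -71.5] [25.5 18.6] 11.0 z [70.1 75.2 76.5]

1 181 [502.  -36.3] [28.2  3.1] 14.9 z [74.7 77.2 78.5]
2 181 [506.7 -52.9] [28.   3.4] 15.0 z [74.8 77.3 78.6]
3 1029 [539.1 -45.6] [27.8 20.4] 7.3 z [76.1 77.4 78.6]
4 747 [577.3 -71.4] [25.6 18.3] 11.5 z [73.9 75.3 76.5]
```

apply_moves(steps=[[-0.009,0.045,-0.18,0,0,-0.039,0.5],[-0.009,0.045,-0.18,0,0,-0.039,0.5],[-0.009,0.045,-0.18,0,0,-0.039,0.5],[-0.009,0.045,-0.18,0,0,-0.039,0.5],[-0.009,0.045,-0.18,0,0,-0.039,0.5],[-0.009,0.045,-0.18,0,0,-0.039,0.5],[-0.009,0.045,-0.18,0,0,-0.039,0.5],[-0.009,0.045,-0.18,0,0,-0.039,0.5],[-0.009,0.045,-0.18,0,0,-0.039,0.5],[-0.009,0.045,-0.18,0,0,-0.039,0.5],[-0.009,0.045,-0.18,0,0,-0.039,0.5],[-0.009,0.045,-0.18,0,0,-0.039,0.5]])

```text
time_s: 4.3
position: [537.6, -49.6, 143.0]
ee_rot: [[-0.0, 0.235, -0.972], [-0.0, -0.972, -0.235], [-1.0, 0.0, 0.0]]
contact_force: [-0.1, -1.1, 0.8]
width: 42.4
```

apply_moves(steps=[[0,0,0,0,0,-0.039,0.5],[0,0,0,0,0,0,0.5],[0,0,0,0,0,0,0.5]])

```text
time_s: 4.55
position: [538.0, -49.2, 143.4]
ee_rot: [[-0.0, 0.125, -0.992], [-0.0, -0.992, -0.125], [-1.0, 0.0, 0.0]]
contact_force: [0.2, -0.8, 0.7]
width: 43.0
```

```bash
python3 - <<'E'
from h import *
st(); p,d,cal=snap('wrist','w2');st()
clusters(cal,d,(545,-70,60,80,70,100))
E
```

```text
t 4.55 pos [538.  -49.2 143.4] yang -82.8 w 43.0 F [ 0.2 -0.8  0.7] j [ -6.  24. 108.  -0.  48.  76.]
t 4.6 pos [538.3 -49.1 143.6] yang -82.8 w 42.9 F [ 0.5 -0.5 -0. ] j [ -6.  24. 108.  -0.  48.  76.]
1 375 [502.8 -35.7] [28.9  3.3] 15.3 z [71.1 77.2 78.5]
2 330 [507.6 -52.1] [28.1  3.1] 15.7 z [71.7 77.3 78.5]
3 3568 [ 553.8 -129.9] [56.5 12.6] 9.0 z [72.5 86.9 88.4]
4 2080 [539.7 -44.7] [28.6 20.1] 7.7 z [75.5 77.6 78.8]
5 1833 [578.5 -70.5] [26.3 18.2] 12.3 z [73.7 75.4 76.6]
```

View pics/w2.png

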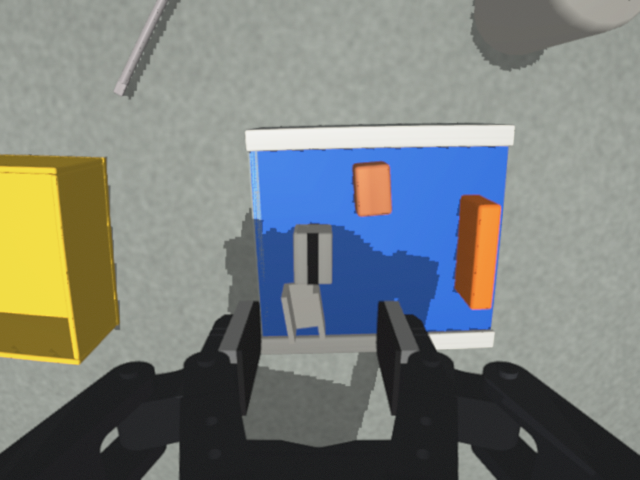

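apply_moves(steps=[[0.024,0.06,-0.5,0,0,0,0.5],[0,0,-0.5,0,0,0,0.5],[0,0,-0.4,0,0,0,0.5],[0,0,-0.22,0,0,0,0.5],[0,0,0,0,0,0,0],[0,0,0,0,0,0,0],[0,0,0,0,0,0,0],[0,0,0,0,0,0,0],[0,0,0,0,0,0,0],[0,0,0,0,0,0,0]], force=40)

```text
time_s: 5.43
position: [540.3, -45.1, 63.2]
ee_rot: [[0.002, 0.123, -0.992], [-0.0, -0.992, -0.123], [-1.0, 0.0, -0.002]]
contact_force: [-0.1, 0.1, -0.2]
width: 18.8
```

apply_moves(steps=[[0,0,0.5,0,0,0,0],[0,0,0.7,0,0,0,0]])

```text
time_s: 5.6
position: [537.4, -44.8, 120.7]
ee_rot: [[-0.006, 0.123, -0.992], [0.001, -0.992, -0.123], [-1.0, -0.001, 0.006]]
contact_force: [0.6, 1.0, -0.0]
width: 18.7
```

apply_moves(steps=[[-0.04,0.8,0,0,0,0,0],[-0.04,0.8,0,0,0,0,0],[-0.04,0.8,0,0,0,0,0],[-0.04,0.8,0,0,0,0,0],[-0.04,0.8,0,0,0,0,0],[0,0,-0.4,0,0,0,0],[0,0,-0.7,0,0,0,0],[0,0,-0.7,0,0,0,0],[0,0,0,0,0,0,0]])

```text
time_s: 6.35
position: [525.5, 154.3, 27.2]
ee_rot: [[-0.009, 0.124, -0.992], [-0.002, -0.992, -0.124], [-1.0, 0.001, 0.009]]
contact_force: [-0.6, 0.1, -0.1]
width: 18.8
```

apply_moves(steps=[[0,0,0,0,0,0,0.5],[0,0,0,0,0,0,0.5],[0,0,0,0,0,0,0.5],[0,0,0.7,0,0,0,0.5],[0,0,0.7,0,0,0,0.5],[0,0,0.4,0,0,0,0.5]])

```text
time_s: 6.85
position: [531.9, 155.2, 127.4]
ee_rot: [[0.006, 0.123, -0.992], [0.002, -0.992, -0.123], [-1.0, -0.001, -0.006]]
contact_force: [0.6, -0.1, 0.8]
width: 43.0
```

apply_moves(steps=[[-0.1,-0.797,0,0,0,0.0217,0.5],[-0.1,-0.797,0,0,0,0.0217,0.5],[-0.1,-0.797,0,0,0,0,0.5],[-0.1,-0.797,0,0,0,0,0.5],[-0.1,-0.797,0,0,0,0,0.5],[0,0,0,0,0,0,0.5],[0,0,-0.4,0,0,0,0.5],[0,0,-0.5,0,0,0,0.5],[0,0,-0.3,0,0,0,0.5],[0,0,0,0,0,0,0.5]])

```text
time_s: 7.68
position: [503.9, -44.5, 61.8]
ee_rot: [[-0.001, 0.256, -0.967], [0.0, -0.967, -0.256], [-1.0, -0.001, 0.001]]
contact_force: [-0.4, 1.2, 0.1]
width: 42.7
```

apply_moves(steps=[[0,0,0,0,0,0,0],[0,0,0,0,0,0,0],[0,0,0,0,0,0,0],[0,0,0,0,0,0,0],[0,0,0,0,0,0,0],[0,0,0.5,0,0,0,0],[0,0,0.7,0,0,0,0],[0,0,0,0,0,0,0]])

```text
time_s: 8.35
position: [508.4, -44.6, 127.9]
ee_rot: [[0.009, 0.257, -0.966], [-0.001, -0.966, -0.257], [-1.0, 0.003, -0.009]]
contact_force: [1.5, 0.2, 1.2]
width: 19.2
```

apply_moves(steps=[[-0.14,0.797,0,0,0,0,0],[-0.14,0.797,0,0,0,0,0],[-0.14,0.797,0,0,0,0,0],[-0.14,0.797,0,0,0,0,0],[-0.14,0.797,0,0,0,0,0],[0,0,-0.4,0,0,0,0],[0,0,-0.7,0,0,0,0],[0,0,-0.7,0,0,0,0],[0,0,0,0,0,0,0]])

```text
time_s: 9.1
position: [466.0, 154.4, 27.7]
ee_rot: [[-0.008, 0.258, -0.966], [-0.003, -0.966, -0.258], [-1.0, 0.0, 0.009]]
contact_force: [-0.1, 0.1, -0.9]
width: 18.6
```

apply_moves(steps=[[0,0,0,0,0,0,0.5],[0,0,0,0,0,0,0.5],[0,0,0,0,0,0,0.5],[0,0,0.7,0,0,0,0.5],[0,0,0.7,0,0,0,0.5],[0,0,0.4,0,0,0,0.5]])

```text
time_s: 9.6
position: [471.7, 155.2, 127.1]
ee_rot: [[0.006, 0.256, -0.967], [0.002, -0.967, -0.256], [-1.0, -0.0, -0.006]]
contact_force: [1.4, -0.2, 0.0]
width: 43.1
```

apply_moves(steps=[[0.309,-0.646,0,0,0,-0.0178,0.5],[0.309,-0.646,0,0,0,0,0.5],[0.309,-0.646,0,0,0,0,0.5],[0.309,-0.646,0,0,0,0,0.5],[0.309,-0.646,0,0,0,0,0.5],[0.309,-0.646,0,0,0,0,0.5],[0.309,-0.646,0,0,0,0,0.5],[0,0,0,0,0,0,0.5],[0,0,-0.4,0,0,0,0.5],[0,0,-0.5,0,0,0,0.5],[0,0,-0.32,0,0,0,0.5],[0,0,0,0,0,0,0.5]])

```text
time_s: 10.6
position: [576.4, -71.1, 60.6]
ee_rot: [[-0.002, 0.202, -0.979], [0.0, -0.979, -0.202], [-1.0, -0.001, 0.002]]
contact_force: [-0.6, 0.2, -0.2]
width: 42.4
```

apply_moves(steps=[[0,0,0,0,0,0,0],[0,0,0,0,0,0,0],[0,0,0,0,0,0,0],[0,0,0,0,0,0,0],[0,0,0,0,0,0,0],[0,0,0.5,0,0,0,0],[0,0,0.7,0,0,0,0],[0,0,0,0,0,0,0]])

```text
time_s: 11.27
position: [581.8, -71.6, 127.7]
ee_rot: [[0.01, 0.203, -0.979], [-0.001, -0.979, -0.203], [-1.0, 0.003, -0.009]]
contact_force: [2.6, -0.1, -1.0]
width: 16.9
```

apply_moves(steps=[[-0.223,0.646,0,0,0,0,0],[-0.223,0.646,0,0,0,0,0],[-0.223,0.646,0,0,0,0,0],[-0.223,0.646,0,0,0,0,0],[-0.223,0.646,0,0,0,0,0],[-0.223,0.646,0,0,0,0,0],[-0.223,0.646,0,0,0,0,0],[0,0,-0.4,0,0,0,0],[0,0,-0.7,0,0,0,0],[0,0,-0.7,0,0,0,0],[0,0,0,0,0,0,0]])

```text
time_s: 12.18
position: [496.8, 154.8, 27.3]
ee_rot: [[-0.007, 0.203, -0.979], [-0.002, -0.979, -0.203], [-1.0, 0.0, 0.007]]
contact_force: [-1.2, -0.5, -1.5]
width: 17.0
```

apply_moves(steps=[[0,0,0,0,0,0,0.5],[0,0,0,0,0,0,0.5],[0,0,0,0,0,0,0.5],[0,0,0.7,0,0,0,0.5],[0,0,0.7,0,0,0,0.5],[0,0,0.7,0,0,0,0.5]])

```text
time_s: 12.68
position: [500.0, 154.7, 139.1]
ee_rot: [[0.001, 0.202, -0.979], [0.0, -0.979, -0.202], [-1.0, -0.0, -0.001]]
contact_force: [1.0, 0.4, -0.2]
width: 42.4
```

```bash
python3 - <<'E'
from h import *
st(); snap('side','s3'); p,d,cal=snap('top','t3')
clusters(cal,d,(500,155,50,45,8,50))
print('lid');clusters(cal,d,(545,-80,60,60,68,110))
print('mat');clusters(cal,d,(465,333,90,60,25,60))
st()
E
```

```text
t 12.68 pos [500.  154.7 139.1] yang -78.4 w 42.4 F [ 1.   0.4 -0.2] j [ 16.  23. 110.  -0.  47.  94.]
1 184 [485.7 154. ] [64.7 22.8] 2.9 z [ 9.1 21.9 26.6]
lid
5 181 [ 550.9 -130. ] [56.  12.4] 9.0 z [74.9 87.5 91.1]
mat
t 12.78 pos [504.2 155.9 143.6] yang -78.3 w 42.5 F [0.3 0.2 0.6] j [ 16.  23. 110.  -0.  46.  94.]
```

View pics/s3.png

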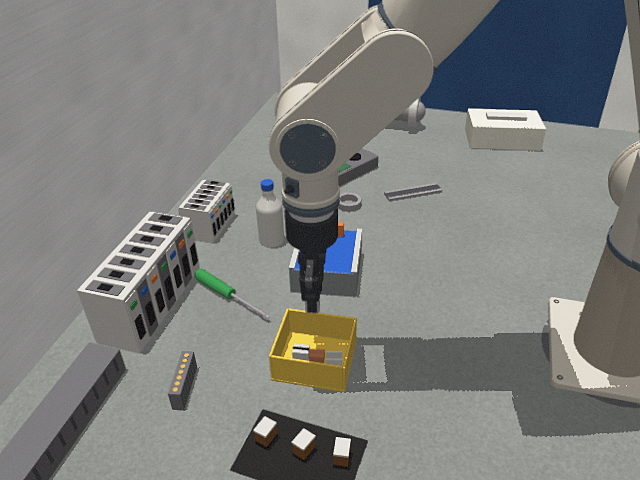

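apply_moves(steps=[[0.131,-0.712,0,0,0,-0.0167,0.5],[0.131,-0.712,0,0,0,0,0.5],[0.131,-0.712,0,0,0,0,0.5],[0.131,-0.712,0,0,0,0,0.5],[0.131,-0.712,0,0,0,0,0.5],[0.131,-0.712,0,0,0,0,0.5],[0.131,-0.712,0,0,0,0,0.5],[0.131,-0.712,0,0,0,0,0.5],[0,0,-0.4,0,0,0,0.5],[0,0,-0.4,0,0,0,0.5],[0,0,0,0,0,0,0.5]])

```text
time_s: 13.7
position: [550.3, -130.6, 94.5]
ee_rot: [[-0.003, 0.149, -0.989], [0.001, -0.989, -0.149], [-1.0, -0.001, 0.003]]
contact_force: [-1.4, 0.6, -0.3]
width: 42.9
```

```bash
python3 - <<'E'
from h import *
st(); p,d,cal=snap('wrist','w4'); st()
clusters(cal,d,(552,-110,60,80,80,100))
E
```

```text
t 13.7 pos [ 550.3 -130.6   94.5] yang -81.4 w 42.9 F [-1.4  0.6 -0.3] j [-15.  30. 106.  -0.  44.  67.]
t 13.75 pos [ 550.9 -130.2   95.8] yang -81.4 w 42.5 F [-0.6 -0.2  0. ] j [-15.  30. 105.   0.  44.  67.]
1 4177 [ 553.9 -130.4] [56.1 12.1] 8.8 z [85.7 87.4 88.5]
2 91 [ 548.  -107.6] [22.7  6.3] 25.1 z [96.1 98.5 99.9]
3 99 [ 554.7 -150.5] [ 5.8 22.2] 81.8 z [96.3 98.9 99.8]
```

View pics/w4.png

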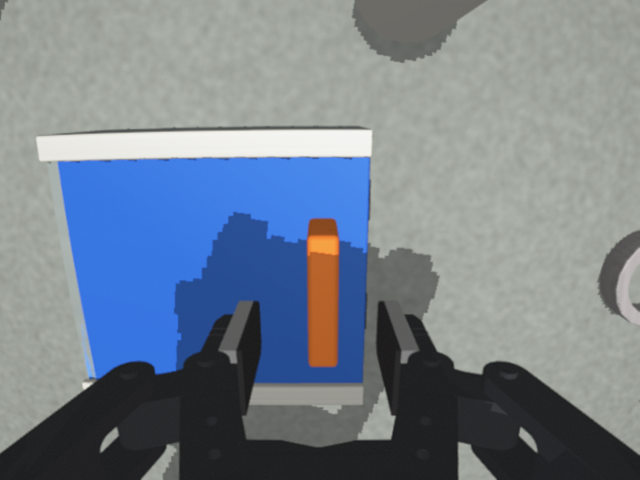

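apply_moves(steps=[[0,0,-0.4,0,0,0,0.5],[0,0,-0.2,0,0,0,0.5],[0,0,0,0,0,0,0],[0,0,0,0,0,0,0],[0,0,0,0,0,0,0],[0,0,0,0,0,0,0],[0,0,0,0,0,0,0],[0,0,0,0,0,0,0]], force=60)

```text
time_s: 14.42
position: [552.8, -131.7, 67.5]
ee_rot: [[0.002, 0.151, -0.988], [-0.003, -0.988, -0.151], [-1.0, 0.003, -0.001]]
contact_force: [-1.2, -11.6, -3.0]
width: 10.7
```

apply_moves(steps=[[0.015,-0.099,0,0,0,0,0],[0.015,-0.099,0,0,0,0,0],[0.015,-0.099,0,0,0,0,0],[0.015,-0.099,0,0,0,0,0],[0.015,-0.099,0,0,0,0,0],[0.03,-0.198,0,0,0,0,0],[0.03,-0.198,0,0,0,0,0],[0.03,-0.198,0,0,0,0,0],[0.03,-0.198,0,0,0,0,0],[0.03,-0.198,0,0,0,0,0]])

```text
time_s: 15.25
position: [564.0, -205.3, 67.3]
ee_rot: [[0.001, 0.15, -0.989], [-0.0, -0.989, -0.15], [-1.0, 0.001, -0.001]]
contact_force: [-1.5, 1.6, 4.8]
width: 10.6
```

apply_moves(steps=[[0.03,-0.198,0,0,0,0,0],[0.03,-0.198,0,0,0,0,0],[0.03,-0.198,0,0,0,0,0],[0.03,-0.198,0,0,0,0,0],[0.03,-0.198,0,0,0,0,0],[0,0,0,0,0,0,0]])

```text
time_s: 15.75
position: [571.7, -255.4, 67.4]
ee_rot: [[0.001, 0.15, -0.989], [-0.0, -0.989, -0.15], [-1.0, 0.001, -0.001]]
contact_force: [-0.5, -0.1, 5.0]
width: 10.8
```

```bash
python3 - <<'E'
from h import *
st(); p,d,cal=snap('wrist','w5'); snap('top','t5');snap('side','s5')
cal=imaging.get_calibration('top'); d=np.load('pics/t5.npy'); 
st()
E
```

```text
t 15.75 pos [ 571.7 -255.4   67.4] yang -81.4 w 10.8 F [-0.5 -0.1  5. ] j [-25.  37.  98.   0.  45.  56.]
t 15.9 pos [ 571.7 -255.3   67.4] yang -81.3 w 10.3 F [-0.4 -1.2  4.2] j [-25.  37.  98.  -0.  45.  56.]
```

View pics/s5.png

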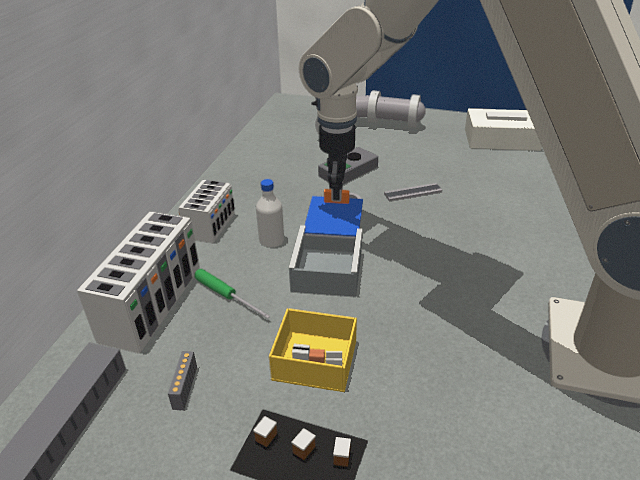

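View pics/w5.png

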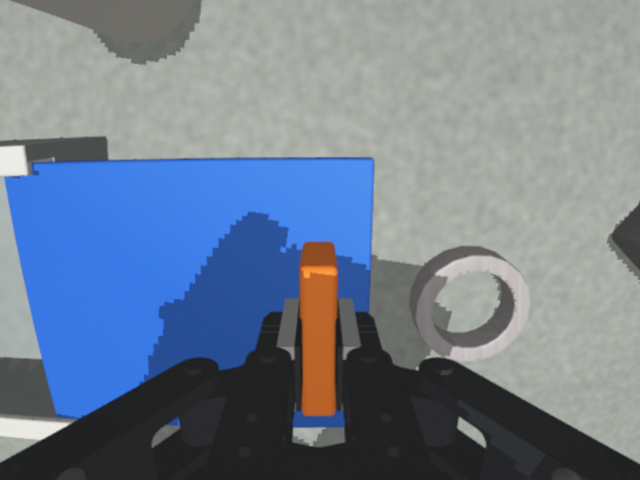

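apply_moves(steps=[[0.006,-0.04,0,0,0,0,0],[0.006,-0.04,0,0,0,0,0],[0,0,0,0,0,0,0],[0,0,0,0,0,0,0]])

```text
time_s: 16.23
position: [571.7, -255.7, 67.2]
ee_rot: [[-0.0, 0.15, -0.989], [0.003, -0.989, -0.15], [-1.0, -0.003, -0.0]]
contact_force: [-0.6, 14.8, 10.5]
width: 10.8
```

apply_moves(steps=[[-0.006,0.04,0,0,0,0,0.5],[0,0,0,0,0,0,0.5],[0,0,0,0,0,0,0.5],[0,0,0.5,0,0,0,0.5],[0,0,0.7,0,0,0,0.5],[0,0,0.7,0,0,0.0385,0.5],[0,0.3,0.7,0,0,0.0385,0.4],[-0.14,0.75,0.3,0,0,0.0385,0.4],[-0.14,0.75,0.2,0,0,0.0385,0.4],[-0.14,0.75,0,0,0,0.0385,0.4],[-0.14,0.75,0,0,0,0.0385,0.4],[-0.14,0.75,0,0,0,0.0385,0.4]])

```text
time_s: 17.23
position: [536.1, -52.3, 221.9]
ee_rot: [[0.001, 0.843, -0.538], [-0.001, -0.538, -0.843], [-1.0, 0.002, -0.0]]
contact_force: [0.5, 0.6, -0.2]
width: 33.9
```

apply_moves(steps=[[-0.14,0.75,0,0,0,0.0385,0.4],[-0.14,0.75,0,0,0,0.0385,0.4],[-0.14,0.75,0,0,0,0.0385,0.4],[-0.14,0.75,0,0,0,0.0385,0.4],[-0.14,0.75,0,0,0,0.0385,0.4],[-0.14,0.75,0,0,0,0.0385,0.4],[-0.14,0.75,0,0,0,0,0.4],[-0.14,0.75,0,0,0,0,0.4],[-0.14,0.75,0,0,0,0,0.4],[-0.14,0.75,0,0,0,0,0.4],[0,0,0,0,0,0,0.4],[0,0,0,0,0,0,0.4]])

```text
time_s: 18.23
position: [466.2, 323.4, 221.2]
ee_rot: [[0.001, 0.988, 0.155], [-0.0, 0.155, -0.988], [-1.0, 0.001, 0.0]]
contact_force: [0.5, -0.7, 0.1]
width: 34.0
```

```bash
python3 - <<'E'
from h import *
st(); p,d,cal=snap('wrist','w6'); snap('top','t6'); st()
clusters(cal,d,(465,333,110,90,28,60))
print('top')
clusters(imaging.get_calibration('top'),np.load('pics/t6.npy'),(565,-230,70,80,75,95))
E
```

```text
t 18.23 pos [466.2 323.4 221.2] yang 8.9 w 34.0 F [ 0.5 -0.7  0.1] j [ 34.  20. 101.  -0.  59.  25.]
t 18.33 pos [466.4 321.2 221.1] yang 8.8 w 34.2 F [0.4 0.3 0.4] j [ 33.  20. 101.  -0.  59.  25.]
1 1112 [407.9 332.7] [22.1 29.1] 7.4 z [34.8 38.6 39.8]
2 1058 [465.2 335.1] [28.8 21.7] 70.1 z [37.  38.7 39.8]
3 1045 [526.1 330. ] [28.6 22.1] 75.4 z [32.3 38.6 39.8]
top
1 191 [ 569.7 -253.2] [56.1 12.4] 8.0 z [78.2 87.5 90.7]
```

View pics/w6.png

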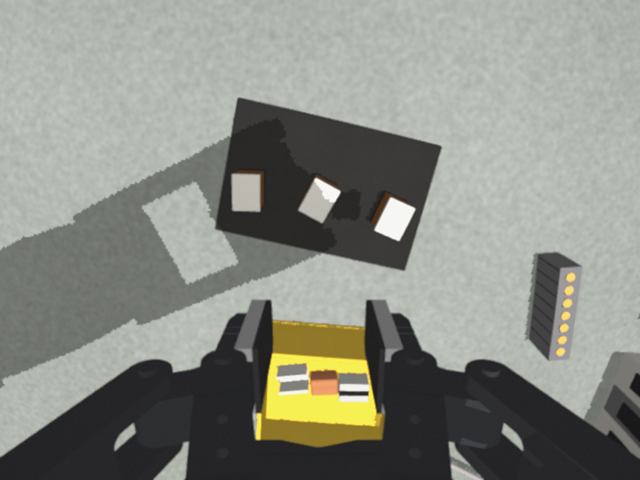

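View pics/t6.png

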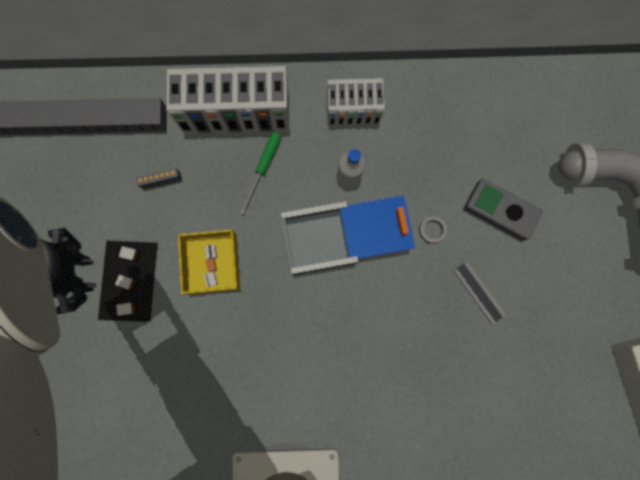

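apply_moves(steps=[[0.297,0.038,-0.6,0,0,-0.0325,0.45],[0.297,0.038,-0.6,0,0,-0.0325,0.45],[0.297,0.038,-0.5,0,0,-0.0325,0.45],[0.297,0.038,-0.5,0,0,-0.0325,0.45],[0,0,0,0,0,0,0.45],[0,0,0,0,0,0,0.45],[0,0,-0.7,0,0,0,0.45],[0,0,-0.7,0,0,0,0.45],[0,0,-0.42,0,0,0,0.45],[0,0,-0.2,0,0,0,0.45],[0,0,0,0,0,0,0.45]], force=40)

```text
time_s: 19.25
position: [524.8, 328.5, 9.8]
ee_rot: [[-0.002, 0.968, -0.252], [-0.001, -0.252, -0.968], [-1.0, -0.002, 0.002]]
contact_force: [-0.4, -0.5, 0.2]
width: 38.0
```

apply_moves(steps=[[0,0,0,0,0,0,0],[0,0,0,0,0,0,0],[0,0,0,0,0,0,0],[0,0,0,0,0,0,0],[0,0,0,0,0,0,0]])

```text
time_s: 19.67
position: [527.0, 330.2, 12.5]
ee_rot: [[0.003, 0.968, -0.252], [0.002, -0.252, -0.968], [-1.0, 0.002, -0.002]]
contact_force: [0.1, -0.7, 8.0]
width: 20.3
```

apply_moves(steps=[[0,0,0.4,0,0,0,0],[0,0,0.7,0,0,0,0],[0,0,0.8,0,0,0,0],[0.043,-0.795,0.2,0,0,0.0322,0],[0.043,-0.795,0,0,0,0.0322,0],[0.043,-0.795,0,0,0,0.0322,0],[0.043,-0.795,0,0,0,0.0322,0],[0.043,-0.795,0,0,0,0,0],[0.043,-0.795,0,0,0,0,0],[0.043,-0.795,0,0,0,0,0],[0.043,-0.795,0,0,0,0,0],[0.043,-0.795,0,0,0,0,0]])

```text
time_s: 20.67
position: [545.2, -30.2, 116.4]
ee_rot: [[0.002, 0.989, 0.149], [-0.0, 0.149, -0.989], [-1.0, 0.002, 0.0]]
contact_force: [0.4, -0.4, -0.2]
width: 20.2
```

apply_moves(steps=[[0.043,-0.795,0,0,0,0,0],[0.043,-0.795,0,0,0,0,0],[0,0,0,0,0,0,0],[0,0,0,0,0,0,0]])

```text
time_s: 21.0
position: [549.6, -110.0, 116.2]
ee_rot: [[0.002, 0.989, 0.145], [-0.0, 0.145, -0.989], [-1.0, 0.002, 0.001]]
contact_force: [0.1, 0.9, -1.5]
width: 20.0
```

```bash
python3 - <<'E'
from h import *
st(); p,d,cal=snap('wrist','w7'); st()
rects(cal,d,{'box':(545,-81,110,100,61,66)})
E
```

```text
t 21.0 pos [ 549.6 -110.   116.2] yang 8.3 w 20.0 F [ 0.1  0.9 -1.5] j [-13.  28. 106.   0.  46. -21.]
t 21.05 pos [ 549.3 -108.5  116. ] yang 8.4 w 20.3 F [-0.  -0.2  0.1] j [-12.  28. 106.   0.  46. -21.]
box 13471 [546.  -80.7] [130.6 140.2] 8.7 z [62.2 63.5 64.6]
```

View pics/w7.png

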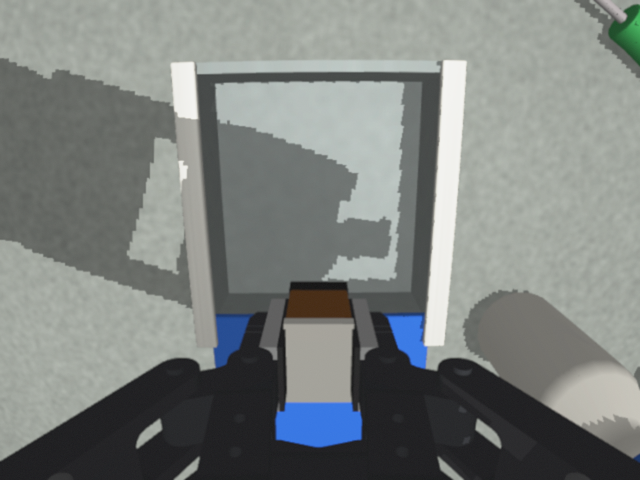

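apply_moves(steps=[[0,0,-0.6,0,0,0,0],[0,0,-0.6,0,0,0,0],[0,0,-0.4,0,0,0,0],[0,0,-0.2,0,0,0,0],[0,0,-0.15,0,0,0,0],[0,0,-0.06,0,0,0,0],[0,0,0,0,0,0,0]])

```text
time_s: 21.63
position: [549.7, -107.1, 15.3]
ee_rot: [[0.0, 0.989, 0.15], [0.0, 0.15, -0.989], [-1.0, 0.0, 0.0]]
contact_force: [0.3, 0.3, -0.1]
width: 20.4
```

apply_moves(steps=[[0,0,-0.025,0,0,0,0],[0,0,0,0,0,0,0.45],[0,0,0,0,0,0,0.45],[0,0,0,0,0,0,0.45],[0,0,0.4,0,0,0,0.45],[0,0,0.7,0,0,0,0.45],[0,0,0.8,0,0,0,0.45],[0,0,0.3,0,0,0,0.45]])

```text
time_s: 22.3
position: [551.6, -108.3, 128.2]
ee_rot: [[0.006, 0.989, 0.148], [-0.001, 0.148, -0.989], [-1.0, 0.006, 0.002]]
contact_force: [0.7, -0.4, 0.7]
width: 38.3
```

```bash
python3 - <<'E'
from h import *
st(); p,d,cal=snap('wrist','w8'); st()
clusters(cal,d,(547,-85,48,70,30,50))
p,d,cal=snap('top','t8')
clusters(cal,d,(465,333,110,90,28,50))
E
```

```text
t 22.3 pos [ 551.6 -108.3  128.2] yang 8.5 w 38.3 F [ 0.7 -0.4  0.7] j [-12.  27. 106.   0.  47. -21.]
t 22.35 pos [ 552.6 -108.6  129.6] yang 8.5 w 38.1 F [ 0.8 -0.2  1.7] j [-12.  27. 106.  -0.  47. -21.]
1 63 [ 505.5 -151.3] [13.   1.4] 12.1 z [30.4 31.9 34.6]
2 326 [522.  -18.6] [46.6  0.6] 9.3 z [30.8 41.5 49.4]
3 302 [ 557.8 -143.7] [64.5  1.8] 8.8 z [30.2 32.1 34.5]
4 1970 [ 550.6 -107.9] [21.3 29.3] 8.6 z [37.7 40.6 41.7]
1 162 [405.9 331.9] [21.6 29.9] 5.3 z [32.9 39.6 43. ]
2 157 [462.6 334.1] [30.1 21.2] 69.6 z [33.2 39.9 43.1]
```

View pics/w8.png

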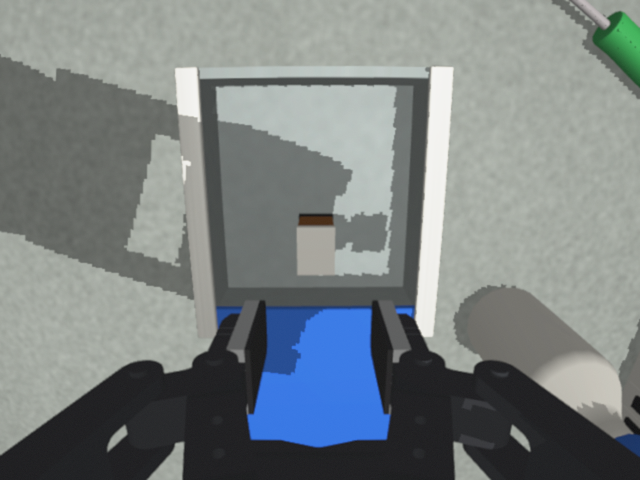

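apply_moves(steps=[[-0.141,0.738,0,0,0,-0.0397,0.45],[-0.141,0.738,0,0,0,-0.0397,0.45],[-0.141,0.738,0,0,0,-0.0397,0.45],[-0.141,0.738,0,0,0,-0.0397,0.45],[-0.141,0.738,0,0,0,0,0.45],[-0.141,0.738,0,0,0,0,0.45],[-0.141,0.738,0,0,0,0,0.45],[-0.141,0.738,0,0,0,0,0.45],[-0.141,0.738,0,0,0,0,0.45],[-0.141,0.738,0,0,0,0,0.45],[-0.141,0.738,0,0,0,0,0.45],[-0.141,0.738,0,0,0,0,0.45]])

```text
time_s: 23.4
position: [464.8, 329.9, 122.4]
ee_rot: [[-0.002, 0.947, -0.322], [-0.001, -0.322, -0.947], [-1.0, -0.001, 0.001]]
contact_force: [1.6, -0.2, -0.1]
width: 38.1
```

apply_moves(steps=[[0,0,0,0,0,0,0.45],[0,0,0,0,0,0,0.45],[0,0,0,0,0,0,0.45]])

```text
time_s: 23.65
position: [465.3, 328.0, 122.5]
ee_rot: [[-0.002, 0.947, -0.321], [-0.001, -0.321, -0.947], [-1.0, -0.001, 0.002]]
contact_force: [0.9, -0.4, -0.1]
width: 38.7
```

```bash
python3 - <<'E'
from h import *
st(); p,d,cal=snap('wrist','w9'); st()
clusters(cal,d,(440,333,80,60,28,50))
E
```

```text
t 23.65 pos [465.3 328.  122.5] yang -18.7 w 38.7 F [ 0.9 -0.4 -0.1] j [ 34.  28. 104.  -0.  47.  53.]
t 23.7 pos [465.6 327.5 122.7] yang -18.8 w 38.7 F [-0.5 -1.3  0.1] j [ 34.  28. 105.  -0.  47.  53.]
1 2022 [408.1 332.7] [22.  28.6] 6.8 z [31.  38.5 39.6]
2 2050 [465.2 335. ] [29.  21.5] 70.7 z [36.1 38.6 39.7]
```

apply_moves(steps=[[-0.006,0.144,-0.7,0,0,-0.002,0.45],[0,0,-0.7,0,0,0,0.45],[0,0,-0.5,0,0,0,0.45],[0,0,-0.33,0,0,0,0.45],[0,0,0,0,0,0,0.45],[0,0,0,0,0,0,0],[0,0,0,0,0,0,0],[0,0,0,0,0,0,0],[0,0,0,0,0,0,0],[0,0,0,0,0,0,0]])

```text
time_s: 24.53
position: [466.5, 336.1, 13.2]
ee_rot: [[0.002, 0.945, -0.328], [0.001, -0.328, -0.945], [-1.0, 0.001, -0.002]]
contact_force: [-0.3, 0.5, -1.2]
width: 20.0
```

apply_moves(steps=[[0,0,0.4,0,0,0,0],[0,0,0.7,0,0,0,0],[0,0,0.8,0,0,0,0],[0.132,-0.677,0.2,0,0,0.0386,0],[0.132,-0.677,0,0,0,0.0386,0],[0.132,-0.677,0,0,0,0.0386,0],[0.132,-0.677,0,0,0,0.0386,0],[0.132,-0.677,0,0,0,0,0],[0.132,-0.677,0,0,0,0,0],[0.132,-0.677,0,0,0,0,0],[0.132,-0.677,0,0,0,0,0],[0.132,-0.677,0,0,0,0,0]])

```text
time_s: 25.53
position: [525.5, 29.8, 117.8]
ee_rot: [[0.001, 0.989, 0.15], [0.0, 0.15, -0.989], [-1.0, 0.001, 0.0]]
contact_force: [1.4, 0.2, -0.4]
width: 20.1
```

apply_moves(steps=[[0.132,-0.677,0,0,0,0,0],[0.132,-0.677,0,0,0,0,0],[0.132,-0.677,0,0,0,0,0],[0,0,0,0,0,0,0],[0,0,0,0,0,0,0],[0,0,0,0,0,0,0]])

```text
time_s: 26.03
position: [544.8, -70.1, 117.4]
ee_rot: [[0.0, 0.989, 0.149], [0.0, 0.149, -0.989], [-1.0, 0.0, -0.0]]
contact_force: [-0.7, 0.8, -0.1]
width: 20.5
```

```bash
python3 - <<'E'
from h import *
st(); p,d,cal=snap('wrist','w10'); st()
E
```

```text
t 26.03 pos [544.8 -70.1 117.4] yang 8.6 w 20.5 F [-0.7  0.8 -0.1] j [ -9.  27. 107.   0.  46. -17.]
t 26.08 pos [544.7 -69.5 117.3] yang 8.6 w 20.5 F [-0.8 -0.4 -0. ] j [ -9.  27. 107.   0.  46. -17.]
```

View pics/w10.png

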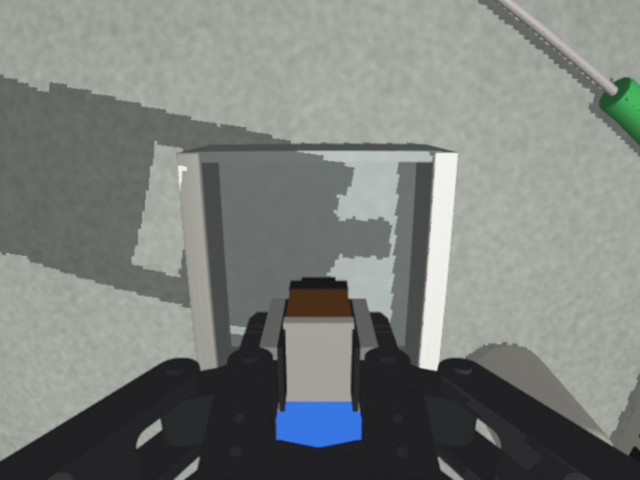

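apply_moves(steps=[[0,0,-0.6,0,0,0,0],[0,0,-0.6,0,0,0,0],[0,0,-0.4,0,0,0,0],[0,0,-0.2,0,0,0,0],[0,0,-0.15,0,0,0,0],[0,0,-0.08,0,0,0,0],[0,0,0,0,0,0,0],[0,0,0,0,0,0,0]])

```text
time_s: 26.75
position: [545.7, -70.0, 16.4]
ee_rot: [[0.001, 0.989, 0.15], [-0.0, 0.15, -0.989], [-1.0, 0.001, 0.0]]
contact_force: [-0.4, -0.0, -0.2]
width: 20.1
```

apply_moves(steps=[[0,0,-0.03,0,0,0,0],[0,0,0,0,0,0,0.4],[0,0,0,0,0,0,0.4],[0,0,0,0,0,0,0.4],[0,0,0.4,0,0,0,0.4],[0,0,0.7,0,0,0,0.4],[0,0,0.8,0,0,0,0.4],[0,0,0.3,0,0,0,0.4]])

```text
time_s: 27.42
position: [547.2, -70.6, 128.6]
ee_rot: [[0.006, 0.989, 0.15], [-0.001, 0.15, -0.989], [-1.0, 0.005, 0.002]]
contact_force: [1.0, 0.4, 0.3]
width: 34.4
```

```bash
python3 - <<'E'
from h import *
st(); p,d,cal=snap('wrist','w11'); st()
clusters(cal,d,(547,-85,48,70,36,50))
p,d,cal=snap('top','t11')
clusters(cal,d,(465,333,110,90,28,50))
E
```

```text
t 27.42 pos [547.2 -70.6 128.6] yang 8.6 w 34.4 F [1.  0.4 0.3] j [ -9.  26. 107.   0.  47. -17.]
t 27.47 pos [548.3 -70.7 129.9] yang 8.6 w 34.2 F [1.  0.1 2.4] j [ -9.  26. 107.   0.  47. -17.]
2 300 [ 558.8 -143.1] [60.3  2.8] 9.4 z [36.2 37.8 41. ]
3 1857 [546.2 -69.8] [21.4 28.9] 8.4 z [39.5 40.7 41.8]
4 1615 [ 550.7 -107.4] [21.2 28.8] 8.1 z [39.2 40.5 41.6]
1 166 [405.9 331.5] [21.4 29.8] 6.7 z [30.4 39.4 42.5]
```

View pics/w11.png

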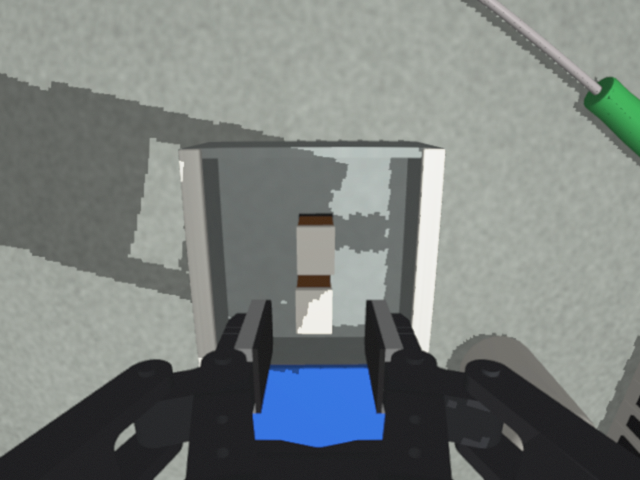

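apply_moves(steps=[[-0.211,0.62,0,0,0,-0.009,0.45],[-0.211,0.62,0,0,0,0,0.45],[-0.211,0.62,0,0,0,0,0.45],[-0.211,0.62,0,0,0,0,0.45],[-0.211,0.62,0,0,0,0,0.45],[-0.211,0.62,0,0,0,0,0.45],[-0.211,0.62,0,0,0,0,0.45],[-0.211,0.62,0,0,0,0,0.45],[-0.211,0.62,0,0,0,0,0.45],[-0.211,0.62,0,0,0,0,0.45],[-0.211,0.62,0,0,0,0,0.45],[-0.211,0.62,0,0,0,0,0.45]])

```text
time_s: 28.52
position: [417.0, 302.8, 122.9]
ee_rot: [[-0.002, 0.993, 0.122], [-0.001, 0.122, -0.993], [-1.0, -0.002, 0.001]]
contact_force: [0.8, 0.4, 0.2]
width: 38.2
```

apply_moves(steps=[[-0.211,0.62,0,0,0,0,0.45],[0,0,0,0,0,0,0.45],[0,0,0,0,0,0,0.45],[0,0,0,0,0,0,0.45]])

```text
time_s: 28.85
position: [407.2, 332.1, 123.1]
ee_rot: [[-0.002, 0.992, 0.122], [-0.001, 0.122, -0.992], [-1.0, -0.002, 0.001]]
contact_force: [-0.4, -0.3, -0.4]
width: 38.1
```

```bash
python3 - <<'E'
from h import *
st(); p,d,cal=snap('wrist','w12'); st()
clusters(cal,d,(440,333,80,60,28,50))
E
```

```text
t 28.85 pos [407.2 332.1 123.1] yang 7.0 w 38.1 F [-0.4 -0.3 -0.4] j [ 38.  25. 110.  -0.  45.  31.]
t 28.9 pos [407.5 331.7 123.3] yang 7.0 w 38.6 F [ 0.1 -0.2  0.9] j [ 38.  25. 110.  -0.  45.  31.]
1 2009 [408.1 332.8] [21.4 29.2] 7.7 z [35.4 38.6 39.7]
```

apply_moves(steps=[[0.01,0.016,-0.7,0,0,0,0.45],[0,0,-0.7,0,0,0,0.45],[0,0,-0.5,0,0,0,0.45],[0,0,-0.34,0,0,0,0.45],[0,0,0,0,0,0,0.45],[0,0,0,0,0,0,0],[0,0,0,0,0,0,0],[0,0,0,0,0,0,0],[0,0,0,0,0,0,0],[0,0,0,0,0,0,0]])

```text
time_s: 29.73
position: [409.0, 334.0, 13.2]
ee_rot: [[0.002, 0.993, 0.122], [0.001, 0.122, -0.993], [-1.0, 0.002, -0.001]]
contact_force: [0.2, -0.2, -0.4]
width: 20.4
```

apply_moves(steps=[[0,0,0.4,0,0,0,0],[0,0,0.7,0,0,0,0],[0,0,0.8,0,0,0,0],[0.218,-0.613,0.2,0,0,0.009,0],[0.218,-0.613,0,0,0,0,0],[0.218,-0.613,0,0,0,0,0],[0.218,-0.613,0,0,0,0,0],[0.218,-0.613,0,0,0,0,0],[0.218,-0.613,0,0,0,0,0],[0.218,-0.613,0,0,0,0,0],[0.218,-0.613,0,0,0,0,0],[0.218,-0.613,0,0,0,0,0]])

```text
time_s: 30.73
position: [507.0, 56.3, 117.8]
ee_rot: [[0.001, 0.989, 0.15], [0.0, 0.15, -0.989], [-1.0, 0.001, 0.0]]
contact_force: [-0.2, -0.2, 0.0]
width: 20.2
```

apply_moves(steps=[[0.218,-0.613,0,0,0,0,0],[0.218,-0.613,0,0,0,0,0],[0.218,-0.613,0,0,0,0,0],[0,0,0,0,0,0,0],[0,0,0,0,0,0,0],[0,0,0,0,0,0,0]])

```text
time_s: 31.23
position: [538.8, -34.0, 117.3]
ee_rot: [[-0.0, 0.989, 0.149], [0.0, 0.149, -0.989], [-1.0, -0.0, -0.0]]
contact_force: [0.5, -0.9, -0.7]
width: 20.1
```

```bash
python3 - <<'E'
from h import *
st(); p,d,cal=snap('wrist','w13'); st()
clusters(cal,d,(547,-85,48,70,36,50))
E
```

```text
t 31.23 pos [538.8 -34.  117.3] yang 8.6 w 20.1 F [ 0.5 -0.9 -0.7] j [ -5.  27. 108.   0.  45. -13.]
t 31.28 pos [538.6 -33.5 117.2] yang 8.6 w 19.9 F [-0.4  0.6 -1. ] j [ -5.  27. 108.   0.  45. -13.]
1 179 [507.2 -16.1] [16.5  0.6] 8.7 z [36.4 43.4 49.4]
2 623 [ 555.6 -142.6] [54.3  5.1] 8.6 z [36.3 40.6 45.8]
```

View pics/w13.png

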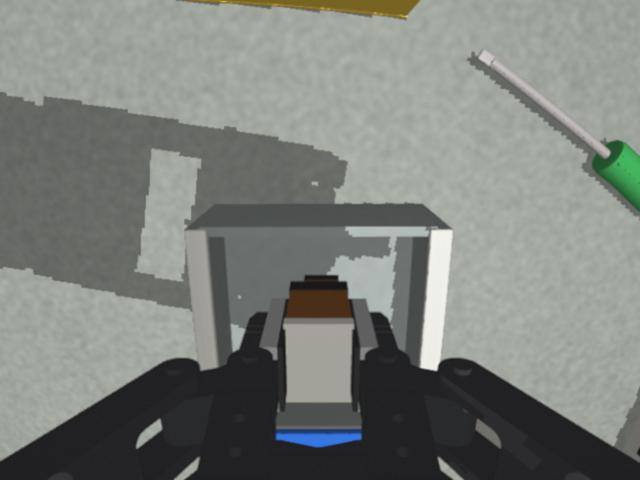

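apply_moves(steps=[[0,-0.026,-0.6,0,0,0,0],[0,0,-0.6,0,0,0,0],[0,0,-0.4,0,0,0,0],[0,0,-0.2,0,0,0,0],[0,0,-0.15,0,0,0,0],[0,0,-0.08,0,0,0,0],[0,0,-0.025,0,0,0,0],[0,0,0,0,0,0,0]])

```text
time_s: 31.95
position: [539.7, -35.3, 14.9]
ee_rot: [[0.001, 0.989, 0.15], [-0.0, 0.15, -0.989], [-1.0, 0.001, 0.0]]
contact_force: [0.1, -0.2, 0.4]
width: 20.1
```

apply_moves(steps=[[0,0,0,0,0,0,0.4],[0,0,0,0,0,0,0.4],[0,0,0,0,0,0,0.4],[0,0,0.4,0,0,0,0.4],[0,0,0.7,0,0,0,0.4],[0,0,0.8,0,0,0,0.4],[0,0,0.7,0,0,0,0.4],[0.1,-0.6,0,0,0,0,0.4],[0.1,-0.6,0,0,0,0,0.4],[0,0,0,0,0,0,0.4]])

```text
time_s: 32.78
position: [551.1, -99.2, 146.3]
ee_rot: [[0.005, 0.989, 0.148], [-0.002, 0.148, -0.989], [-1.0, 0.004, 0.003]]
contact_force: [-0.4, -1.1, 0.1]
width: 34.3
```

```bash
python3 - <<'E'
from h import *
st(); p,d,cal=snap('wrist','w14'); st()
clusters(cal,d,(547,-85,48,70,36,50))
p,d,cal=snap('top','t14');snap('side','s14')
E
```

```text
t 32.78 pos [551.1 -99.2 146.3] yang 8.5 w 34.3 F [-0.4 -1.1  0.1] j [-11.  25. 105.  -0.  49. -20.]
t 32.83 pos [549.9 -97.5 145.4] yang 8.4 w 34.1 F [-1.  -0.2  0.2] j [-11.  25. 105.  -0.  49. -20.]
2 1676 [ 523.1 -102.6] [21.9 29.2] 23.5 z [39.3 40.6 41.8]
4 1949 [539.9 -35.2] [21.3 28.6] 8.6 z [39.5 40.7 41.9]
5 1778 [546.  -69.7] [21.3 28.8] 8.9 z [39.5 40.7 41.8]
```

View pics/w14.png

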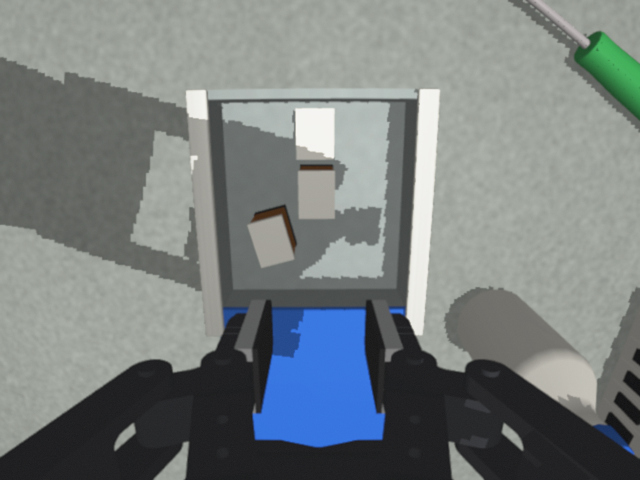

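View pics/s14.png

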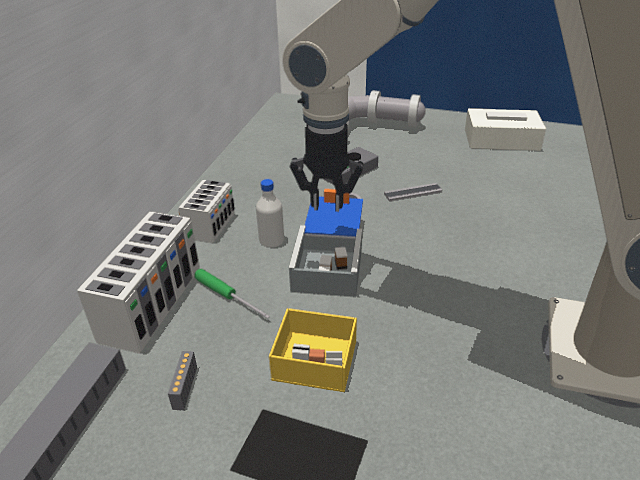

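apply_moves(steps=[[0.035,-0.246,0,0,0,-0.0385,0.5],[0.035,-0.246,0,0,0,-0.0385,0.5],[0.035,-0.246,0,0,0,-0.0385,0.5],[0.035,-0.246,0,0,0,-0.0385,0.5],[0.035,-0.246,0,0,0,-0.0385,0.5],[0.035,-0.246,0,0,0,-0.0385,0.5],[0.035,-0.246,0,0,0,-0.0385,0.5],[0.035,-0.246,0,0,0,-0.0385,0.5],[0.035,-0.246,0,0,0,-0.0385,0.5],[0.035,-0.246,0,0,0,-0.0385,0.5],[0.035,-0.246,0,0,0,-0.0385,0.5],[0.035,-0.246,0,0,0,-0.0385,0.5]])

```text
time_s: 33.93
position: [570.0, -242.2, 143.7]
ee_rot: [[-0.001, 0.262, -0.965], [0.001, -0.965, -0.262], [-1.0, -0.001, 0.001]]
contact_force: [0.3, 1.1, 0.4]
width: 42.7
```

apply_moves(steps=[[0.035,-0.246,0,0,0,-0.0385,0.5],[0,0,-0.5,0,0,0,0.5],[0,0,-0.5,0,0,0,0.5],[0,0,0,0,0,0,0.5],[0,0,0,0,0,0,0.5]])

```text
time_s: 34.35
position: [570.7, -253.8, 92.9]
ee_rot: [[-0.004, 0.149, -0.989], [0.002, -0.989, -0.149], [-1.0, -0.003, 0.004]]
contact_force: [-0.5, -0.5, -0.1]
width: 42.9
```

```bash
python3 - <<'E'
from h import *
st(); p,d,cal=snap('wrist','w15'); st()
clusters(cal,d,(572,-250,60,60,80,92))
E
```

```text
t 34.35 pos [ 570.7 -253.8   92.9] yang -81.4 w 42.9 F [-0.5 -0.5 -0.1] j [-25.  34.  98.   0.  48.  56.]
t 34.4 pos [ 571.8 -254.5   94.3] yang -81.4 w 42.4 F [1.  0.2 0.8] j [-25.  34.  98.   0.  48.  56.]
1 4230 [ 572.9 -254. ] [55.8 12.2] 8.7 z [85.7 87.4 88.5]
```

apply_moves(steps=[[0,0,-0.4,0,0,0,0.5],[0,0,-0.15,0,0,0,0.5],[0,0,0,0,0,0,0.5],[0,0,0,0,0,0,0],[0,0,0,0,0,0,0],[0,0,0,0,0,0,0],[0,0,0,0,0,0,0],[0,0,0,0,0,0,0],[0,0,0,0,0,0,0]], force=60)

```text
time_s: 35.15
position: [572.5, -255.4, 68.1]
ee_rot: [[0.001, 0.148, -0.989], [-0.0, -0.989, -0.148], [-1.0, 0.001, -0.001]]
contact_force: [-1.1, 1.3, 6.4]
width: 10.6
```

apply_moves(steps=[[-0.03,0.198,0,0,0,0,0],[-0.03,0.198,0,0,0,0,0],[-0.03,0.198,0,0,0,0,0],[-0.03,0.198,0,0,0,0,0],[-0.03,0.198,0,0,0,0,0],[-0.03,0.198,0,0,0,0,0],[-0.03,0.198,0,0,0,0,0],[-0.03,0.198,0,0,0,0,0],[-0.03,0.198,0,0,0,0,0],[-0.03,0.198,0,0,0,0,0]])

```text
time_s: 35.98
position: [557.4, -156.4, 68.0]
ee_rot: [[0.002, 0.148, -0.989], [-0.001, -0.989, -0.148], [-1.0, 0.001, -0.001]]
contact_force: [-2.7, -2.5, 7.4]
width: 10.5
```

apply_moves(steps=[[-0.015,0.099,0,0,0,0,0],[-0.015,0.099,0,0,0,0,0],[-0.015,0.099,0,0,0,0,0],[-0.015,0.099,0,0,0,0,0],[-0.015,0.099,0,0,0,0,0],[-0.006,0.04,0,0,0,0,0],[-0.006,0.04,0,0,0,0,0],[0,0,0,0,0,0,0],[0,0,0,0,0,0,0]])

```text
time_s: 36.73
position: [553.7, -131.5, 68.2]
ee_rot: [[0.003, 0.15, -0.989], [-0.006, -0.989, -0.15], [-1.0, 0.006, -0.002]]
contact_force: [-3.0, -21.7, 5.0]
width: 10.7
```

apply_moves(steps=[[-0.006,0.04,0,0,0,0,0],[0,0,0,0,0,0,0],[0,0,0,0,0,0,0]])

```text
time_s: 36.98
position: [553.8, -131.3, 68.3]
ee_rot: [[0.004, 0.15, -0.989], [-0.008, -0.989, -0.15], [-1.0, 0.009, -0.003]]
contact_force: [-3.5, -32.1, 3.4]
width: 10.7
```

apply_moves(steps=[[0.006,-0.04,0,0,0,0,0],[0.003,-0.02,0,0,0,0,0.5],[0,0,0,0,0,0,0.5],[0,0,0,0,0,0,0.5],[0,0,0.4,0,0,0,0.5],[0,0,0.7,0,0,0,0.5],[0,0,0.8,0,0,0,0.5],[0,0,0.8,0,0,0,0.5],[0,0,0.4,0,0,0,0.5],[0,0,0,0,0,0,0.5],[0,0,0,0,0,0,0.5]])

```text
time_s: 37.9
position: [553.4, -128.1, 223.1]
ee_rot: [[0.003, 0.149, -0.989], [-0.0, -0.989, -0.149], [-1.0, 0.001, -0.003]]
contact_force: [-0.6, 0.0, -0.6]
width: 42.8
```

```bash
python3 - <<'E'
from h import *
st(); p,d,cal=snap('wrist','w16'); st()
clusters(cal,d,(552,-115,60,60,82,92))
rects(cal,d,{'box':(545,-81,110,100,52,66)})
p,d,cal=snap('side','s16')
E
```

```text
t 37.9 pos [ 553.4 -128.1  223.1] yang -81.4 w 42.8 F [-0.6  0.  -0.6] j [-14.  20. 101.   0.  59.  67.]
t 37.95 pos [ 552.3 -128.   221.6] yang -81.4 w 42.7 F [-0.7  0.1 -0.6] j [-14.  20. 101.   0.  59.  67.]
1 1443 [ 553.6 -130.3] [55.8 11.9] 8.8 z [85.8 87.5 88.6]
box 30555 [545.6 -80.8] [130.9 140.7] 8.8 z [56.6 57.9 64. ]
```

View pics/w16.png

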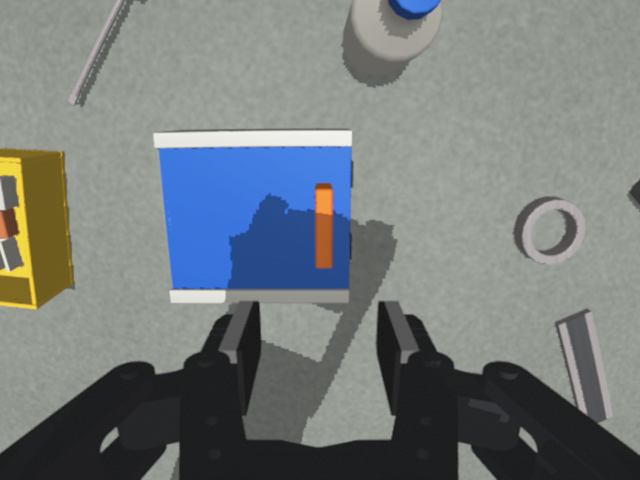

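View pics/s16.png

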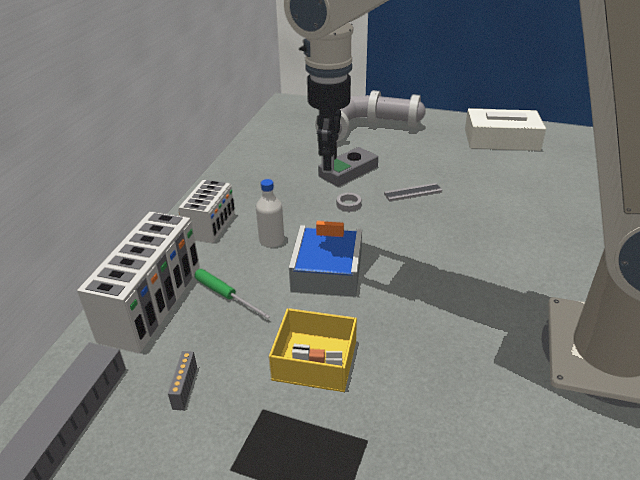

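```bash
python3 - <<'E'
from h import *
print(robot.job_done())
E
```

```text
the job is handed in; nothing more can be done
None
```

The spares box is packed and the lid is shut. I handed the job in at about 38 s of the 210 s allowed.

- **Offcuts:** All three went from the lid into the yellow bin. The last side picture shows them there, and none fell into the box.
- **Lid open:** I slid it to the open stop, about 124.6 mm by the top camera, with the arm pushing against the stop.
- **Relays:** All three stand upright in one layer with their tops at about 41 mm, and the lid passed over them. One was knocked about 28 mm aside and turned inside the box after I had placed it. It stayed upright and clear of the walls, so I left it.
- **Lid shut:** I slid it over the ridge and pressed it against the home stop with about 32 N. The grip bar then measured (553.6, -130.3), against about (553.8, -130.0) before opening. That is the same within measuring error.
- **Bystanders:** By eye they look unmoved in the last pictures. I did not measure them again.

No check failed. The only disagreement was about 2 mm in x between the top and wrist cameras, so I worked from the wrist camera.

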